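# Click the load resistor into its sprung-ball cradle

### The arm

A 7-joint arm with a two-finger parallel gripper is mounted at the origin on the work surface. World frame = base frame: x ahead of the robot, y to its left, z up, the work surface at z = 0. Lengths are in m, angles in rad, forces in N, time in s.
With the tool pointing down it reaches from about 0.4 to 0.85 m from the base axis. Payload 10.4 kg.
Tool frame: the origin (TCP) lies at the very end of the fingers, on their centre line; the grasp point (between the pads) lies manip.hold_point_z behind it (manip.hold_point_z is the distance from the TCP to the grasp point, in m); z points along the fingers, y is the direction in which the jaws open and shut (so a half turn about z gives the same grasp; the last joint's range is limited). The gripper opens to 85 mm and grips with 20 to 120 N. Pads are 22 mm wide; open, the fingers measure 114 mm over their backs; the gripper's body (76 mm by 85 mm) begins 54 mm behind the grasp point. The pads swing forward as they close: fully open they stand 13 mm farther back than shut.
Start: joints at [1.228, 0.332, -0.065, 1.46, 0.022, 1.35, -0.088], TCP at [0.197, -0.593, 0.231] pointing down, gripper open.
Joint ranges: [-2.6, 2.6], [-0.5, 2.12], [-1.47, 1.34], [0.16, 2.42], [-1.27, 4.41], [0.06, 2.06], [-2.6, 2.6]. Speed limits (rad/s): [2.22, 2.22, 2.79, 2.79, 3.14, 3.14, 3.14].

### API

Orientations are given as a unit quaternion [x, y, z, w].
In Python, from workcell import manip gives the robot as it stands.
- The arm moves only by the tool jog_arm, never from a script. Its arguments are lists of equal length, an entry for each row: "translation": the shift along the world's x, y, z in mm, a list of three; "turn": the turn about the world's z in degrees. In form: {"translation": [[x, y, z], ...], "turn": [turn, ...]}. A call has 1 to 12 rows; each row is the pose to reach, as a shift and turn from the pose measured when the call began; what a row does not reach only later rows make up. A row lasts 1/12 s, in which the tool goes at most 41.7 mm and 7.16 degrees, less where a joint would pass 70% of its speed; a pose out of reach is approached as far as the arm can. A call with a gripper value outside its range is refused whole. "grip" is the finger opening in mm, from 0 to 85.4, set as the call begins (left out, the last holds). The fingers move at their own pace and stop on an object; "grip_force" is the grip in N (left out, the last holds). Time passes only in rows, so rows that repeat a pose let the fingers close. It gives the time, the measured TCP pose, the force and the opening at its end, in the units of the state.
- manip.get_obs(): the state, without advancing time (a new reading comes with each control period).
- manip.camera(name): name is "side" or "top"; returns a dict with "frame" (384x512x3 uint8, red, green, blue), "mtx" (3x3 intrinsics, pixels), "pose" (4x4, takes a point from camera to world coordinates). Camera axes: x right, y down, z forward; pixel columns grow to the right and rows downward; lengths in m; the calibration is good to about 2 mm. A picture is of the moment at which its call begins. There is no depth.
- manip.hand_in(): hands the job in, once; it reports no verdict.
Trained networks look in a picture, given as the dict that the camera call returned (one of the last four; its "shot" number tells which), for a name from the list of things; names that differ only in an ending like _2 or _b are one class to them, and where a whole thing is asked for, a point or a joint stands for the part that bears it (a point fixed in the world has none). Each returns a list of dicts, best first, with "confidence" (0 to 1); they miss things now and then, are a little off and sometimes report something else, mostly with a low value. They report only what shows in the picture. A call takes as long as a camera call.
- manip.outline_of(picture, label): "mask" (384x512 bool, what is visible of it) and "extent" ([left, top, right, bottom] in pixels, round what is visible of it).
- manip.pinpoint(picture, label): "at" ([column, row] in pixels: a listed point, or the origin of a listed thing).
The state is a dict: "clock": time; "joint_pos": joint angles; "joint_velocities": joint speeds; "tau": joint torques, N m; "position": TCP position; "ee_rot": TCP orientation; "ft_force": force on the tool from outside, world axes, zero at the start; "torque": the same for the moment, N m; "grip_width": opening from 0.0 (shut) to 1.0 (fully open).
Only numpy, scipy, OpenCV 4.12 (cv2) and the standard library are available. Lean on these libraries where they do the work, as an engineer would, in place of code of your own. Each camera call takes 0.05 s, during which the arm holds its last target. There are 200 camera calls.

### The job

Pick up the black ceramic resistor block, set it lengthwise and centred between the walls of the small metal cradle with the sprung balls, and press it straight down until it clicks past the balls and sits fully home on the cradle's floor, then let go. Do not drop it, and leave the brass union fitting and the silver sensor bracket where they stand.

Things in the scene. Friction and masses are not known exactly. Their poses are not given: they have to be found in the camera images.
- resistor: Loose black ceramic block, upright: 70 mm long (its x), 28 wide (y), 64 high (z up), about 0.25 kg, a steel plate on each end. Origin: centre of its underside. Each long face has a groove 3.5 mm deep, 7 to 17 mm above the underside, and a rounded foot edge (radius 3.5 mm); above it is flat: grip across the 28 mm on the top 25 mm. Either end may face either way.
- cradle: Fixed cradle, ends open. Origin: under its 100x84x6 mm plate, z up. Two walls 60 mm long along its x, 31 apart, to 34 mm up, then lips flaring 6 mm out, top 42 mm. Plungers outside, to y +-34 mm. 4 sprung balls (x +-20, 18 mm up) poke 4 mm inwards. The block lies along x; it stops on the balls, underside at 20 mm (let go there, it may lean); 10-20 N push it past; home, its underside is at 6 mm.
- union: Bystander: loose brass union fitting standing on end, hexagon about 40 mm across with round necks of 24 to 26 mm, 46 mm high. Origin: centre of its underside.
- bracket: Bystander: loose silver L-shaped sensor bracket, base 60 x 44 x 5 mm with a 55 mm high upright plate along its +x edge. Origin: centre of its underside.

How it is judged:
At the end, for the whole second after the job is handed in: The resistor block is at rest, upright (within 6 degrees), lengthwise in the cradle (within 10 degrees), within 15 mm of the cradle's middle along its length and 6 mm across, and seated: its underside within 4 mm of the cradle floor (6 mm above the bench) (z of resistor in the frame of cradle between 0.002 and 0.01 m and x of resistor in the frame of cradle between -0.015 and 0.015 m and y of resistor in the frame of cradle between -0.006 and 0.006 m and angle between resistor's own z axis and vertical below 0.1 rad and angle between the x axis of resistor and the x axis of cradle, either way round below 0.17 rad and linear speed of resistor below 0.02 m/s); the robot touches nothing.
It fails at once if the resistor block is dropped or thrown (over 0.45 m/s while not in the fingers and more than 18 mm above the bench) (linear speed of resistor above 0.45 m/s and contact force between the fingers and resistor below 0.05 N and height (world z) of resistor above 0.018 m).
It fails at once if the brass union fitting is moved more than 40 mm (distance of union from where it was at the start of the episode above 0.04 m).
It fails at once if the sensor bracket is moved more than 40 mm (distance of bracket from where it was at the start of the episode above 0.04 m).
It also fails if it takes over 40 s, if anything falls off the work surface, if the arm or the gripper's body presses on something with over 40 N, if the wrist force passes 120 N, or if a joint passes its speed limit or range.

## Working session

There is one attempt and no reset: what is moved stays moved. The work goes in short steps, Python scripts to look and compute and a tool call to move; the robot and the scene stay as the last step left them, time stands still between calls to the robot, and variables do not carry over. Pictures are saved under pics/ and viewed, about 8 in all and at most 12, crops included, and the job is handed in when it is done.

Besides the shell and the picture viewer there is one more tool, called after "Emit:" as name(argument=value, ...) on one line, values as JSON. jog_arm: Moves the arm, as the interface text tells. Its arguments: {"type":"object","properties":{"translation":{"type":"array"},"turn":{"type":"array"},"grip":{"type":"number"},"grip_force":{"type":"number"}},"required":["translation","turn"]}

```bash
mkdir -p pics; cat > h.py <<'E'
import numpy as np, cv2
from workcell import manip
def ray(p,uv,z):
    d=p["pose"][:3,:3]@np.linalg.inv(p["mtx"])@np.array([uv[0],uv[1],1.0]); o=np.array(p["pose"])[:3,3]
    return o+d*(z-o[2])/d[2]
def proj(p,X):
    X=np.atleast_2d(X); T=np.linalg.inv(p["pose"]); c=X@T[:3,:3].T+T[:3,3]; q=c@np.array(p["mtx"]).T
    return q[:,:2]/q[:,2:]
def save(p,n,crop=None,k=1):
    f=p["frame"]
    if crop: f=f[crop[1]:crop[3],crop[0]:crop[2]]
    cv2.imwrite("pics/"+n,cv2.resize(f,None,fx=k,fy=k,interpolation=cv2.INTER_CUBIC)[...,::-1])
E
python3 - <<'E'
from h import *
np.set_printoptions(precision=4,suppress=True)
o=manip.get_obs(); print(o["position"],o["ee_rot"],o["grip_width"],o["clock"],manip.hold_point_z)
P={n:manip.camera(n) for n in("side","top")}
cv2.imwrite("pics/a.png",np.vstack([P["top"]["frame"],P["side"]["frame"]])[...,::-1][:, :]) 
cv2.imwrite("pics/a.png",cv2.resize(np.hstack([P["top"]["frame"],P["side"]["frame"]]),(800,300),interpolation=cv2.INTER_AREA)[...,::-1])
save(P["top"],"top.png",k=1.5)
for n,p in P.items():
    print(n,np.array(p["pose"]).round(3).tolist(),p["mtx"][0][0])
    for l in("resistor","cradle","union","bracket"):
        pp=manip.pinpoint(p,l)[:2]; oo=manip.outline_of(p,l)[:1]
        for a in pp: print(l,"pin",a["at"],round(a["confidence"],2),ray(p,a["at"],0))
        for a in oo: print("  ext",a["extent"],round(a["confidence"],2),a["mask"].sum())
E
```

```text
[ 0.1964 -0.5929  0.2305] [ 0.9872  0.1592 -0.0002 -0.0007] 0.9991348671223139 0.0 0.0187
side [[-0.794, -0.347, 0.499, 0.12], [-0.607, 0.425, -0.671, 0.593], [0.021, -0.836, -0.549, 0.518], [0.0, 0.0, 0.0, 1.0]] 392.49396082165515
resistor pin [190.5, 216.4] 0.66 [0.6388 0.1193 0.    ]
  ext [178.2, 185.2, 207.0, 229.4] 0.69 806
cradle pin [303.4, 172.8] 0.55 [ 0.5452 -0.2022  0.    ]
  ext [276.4, 156.2, 328.5, 184.7] 0.7 894
union pin [203.6, 285.8] 0.87 [0.4762 0.2503 0.    ]
  ext [191.7, 260.7, 219.8, 293.2] 0.81 487
bracket pin [274.8, 228.2] 0.79 [0.471  0.0372 0.    ]
  ext [256.8, 200.7, 290.0, 241.3] 0.71 667
top [[0.009, -0.997, 0.08, 0.45], [-1.0, -0.01, -0.013, 0.025], [0.014, -0.08, -0.997, 1.014], [0.0, 0.0, 0.0, 1.0]] 441.9117879642635
resistor pin [205.2, 151.9] 0.97 [0.6255 0.1284 0.    ]
resistor pin [147.7, 218.1] 0.51 [0.4712 0.2567 0.    ]
cradle pin [349.7, 185.2] 0.64 [ 0.5516 -0.2067  0.    ]
union pin [147.1, 218.6] 0.48 [0.47  0.258 0.   ]
  ext [138.8, 209.2, 157.7, 227.7] 0.76 250
bracket pin [244.9, 221.6] 0.77 [0.4653 0.0347 0.    ]
  ext [233.9, 208.2, 254.6, 236.3] 0.55 517
```

View pics/top.png

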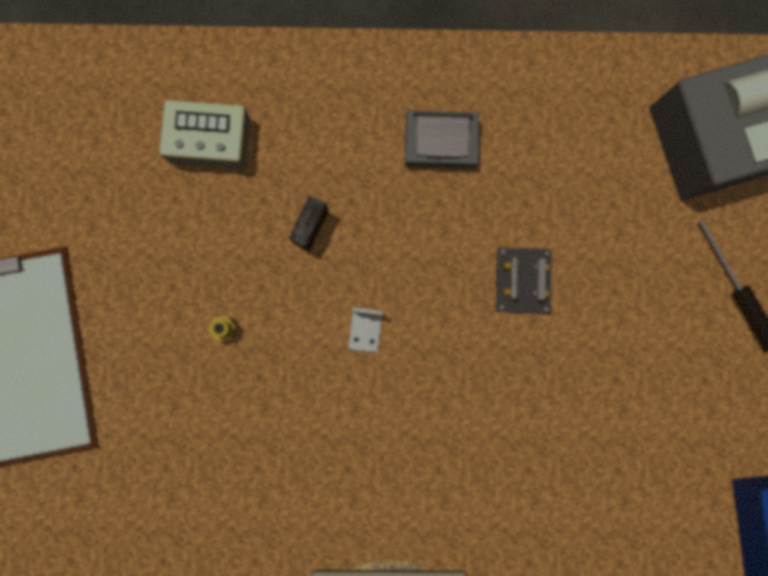

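View pics/a.png

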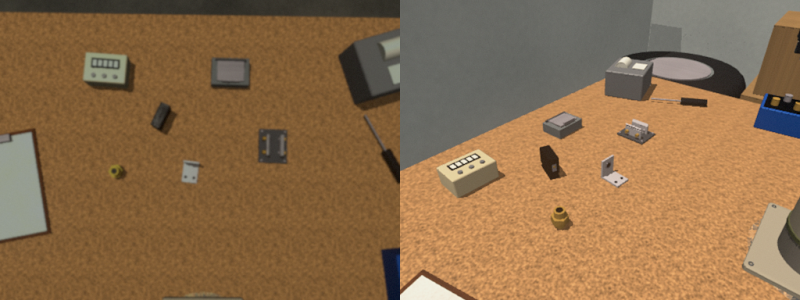

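Top view (1.5x): the block is at about (309,223), the cradle at (524,281) with its walls along image vertical (world x), the union at (222,328) and the bracket at (366,330). The arm is out of view. Next I fit poses by matching silhouettes in both views.

```bash
cat > fit.py <<'E'
from h import *
from scipy.optimize import minimize
def box(x,y,yaw,L,W,z0,z1):
    c,s=np.cos(yaw),np.sin(yaw)
    return np.array([[x+c*a-s*b,y+s*a+c*b,z] for a in(-L/2,L/2) for b in(-W/2,W/2) for z in(z0,z1)])
def hullmask(p,X,k=4):
    h=cv2.convexHull(((proj(p,X)+.5)*k*16).astype(np.int32))
    m=np.zeros((384*k,512*k),np.uint8); cv2.fillConvexPoly(m,h,255,shift=4)
    return cv2.resize(m,(512,384),interpolation=cv2.INTER_AREA)/255.
def fit(items,x0,dims):
    def cost(v):
        return sum(1-np.minimum(hullmask(p,box(v[0],v[1],v[2],*dims)),m).sum()/np.maximum(hullmask(p,box(v[0],v[1],v[2],*dims)),m).sum() for p,m in items)
    best=None
    for dy in(0,.25,-.25):
        s0=np.array([x0+np.array(d) for d in([0,0,dy],[.012,0,dy],[0,.012,dy],[0,0,dy+.2])])
        r=minimize(cost,s0[0],method="Nelder-Mead",options=dict(initial_simplex=s0,xatol=1e-4,fatol=1e-4))
        if best is None or r.fun<best.fun: best=r
    return best
E
python3 - <<'E'
from fit import *
np.set_printoptions(precision=4,suppress=True)
T=manip.camera("top"); S=manip.camera("side")
def dark(p,ctr,r,thr):
    g=p["frame"].max(2).astype(float); m=np.zeros(g.shape,bool); c,w=ctr
    m[w-r:w+r,c-r:c+r]=g[w-r:w+r,c-r:c+r]<thr
    n,l,st,_=cv2.connectedComponentsWithStats(m.astype(np.uint8)); 
    return l==1+st[1:,4].argmax()
mr=manip.outline_of(S,"resistor"); ms=mr[0]["mask"] if mr else None
mc=manip.outline_of(S,"cradle"); mt=manip.outline_of(T,"cradle"); mrt=manip.outline_of(T,"resistor")
print(len(mc),len(mt),len(mrt))
td=mrt[0]["mask"] if mrt else dark(T,(206,149),25,60)
print("dark area",td.sum(), dark(T,(206,149),25,60).sum())
R=(.07,.028,0,.064)
for nm,it in(("top",[(T,td)]),("side",[(S,ms)]),("both",[(T,td),(S,ms)])):
    r=fit(it,np.array([.632,.124,-.5]),R); print("res",nm,r.x,np.degrees(r.x[2]),r.fun)
vr=r.x
# cradle plate in top image: not-cork region (low saturation)
hsv=cv2.cvtColor(T["frame"],cv2.COLOR_RGB2HSV); m=np.zeros((384,512),np.uint8)
m[160:215,322:378]=(hsv[160:215,322:378,1]<100)
m=cv2.morphologyEx(m,cv2.MORPH_CLOSE,np.ones((5,5)))>0
print("cradle px",m.sum())
c=fit([(T,m)],np.array([.55,-.205,0.]),(.1,.084,0,.006)); print("cradle",c.x,np.degrees(c.x[2]),c.fun)
def crop(p,c0,k,Xs):
    f=cv2.resize(p["frame"][c0[1]:c0[3],c0[0]:c0[2]],None,fx=k,fy=k,interpolation=cv2.INTER_CUBIC).copy()
    for X,col in Xs:
        for a in range(8):
            for b in range(a):
                if bin(a^b).count("1")==1:
                    q=[tuple(int(v) for v in ((proj(p,X[i])[0]+.5-np.array(c0[:2]))*k)) for i in(a,b)]
                    cv2.line(f,q[0],q[1],col,1)
    return f
walls=[(box(c.x[0]-s*.0*np.sin(c.x[2]),c.x[1]+s*.0155,c.x[2],.06,.0001,.034,.0341),(0,255,0)) for s in(-1,1)]
Xs=[(box(*vr,*R),(255,0,0)),(box(*c.x,.1,.084,0,.006),(255,0,0))]+walls
a=crop(T,(180,120,230,180),6,Xs);b=crop(T,(320,155,380,215),6,Xs);d=crop(S,(165,175,215,235),6,Xs);e=crop(S,(270,145,335,195),6,Xs)
W=np.zeros((720,800,3),np.uint8)
for im,(x,y) in((a,(0,0)),(b,(310,0)),(d,(0,361)),(e,(310,361))): W[y:y+im.shape[0],x:x+im.shape[1]]=im[:720-y]
cv2.imwrite("pics/fit.png",cv2.resize(W,(666,600))[...,::-1])
E
```

```text
1 1 2
dark area 521 386
res top [ 0.6269  0.1231 -0.4057] -23.24759722423875 0.10911934067999085
res side [ 0.628   0.1244 -0.4638] -26.574785112215597 0.060482731873614415
res both [ 0.6278  0.1243 -0.4572] -26.193771737846912 0.1797347773565755
cradle px 1493
cradle [ 0.5483 -0.204  -0.0111] -0.6373096041665408 0.07787719077283772
```

View pics/fit.png

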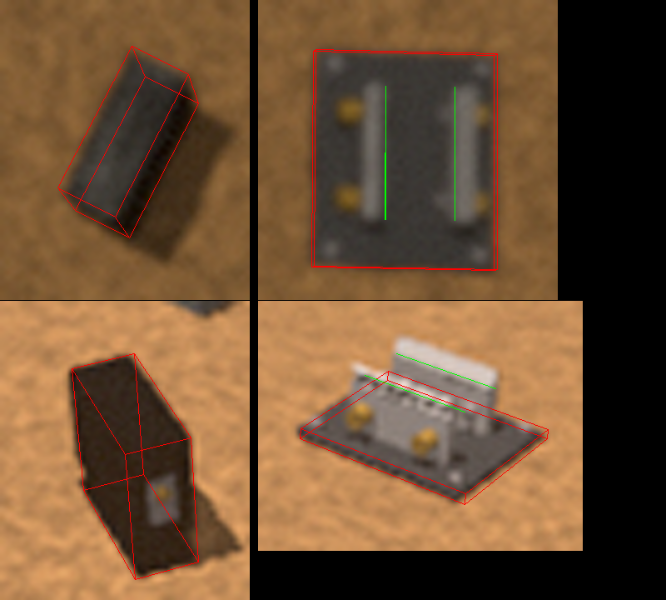

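The fits agree. The block is at (0.628, 0.124) with yaw −26°, and the cradle is at (0.548, −0.204) with yaw −0.6°. The overlays sit on the edges to about 1 px. The jaws lie at 108.3°, so I need a turn of −44.5° for the grasp. The line at z 0.23 passes clear of everything.

Emit:
jog_arm(translation=[[432,717,0],[432,717,0],[432,717,0],[432,717,0],[432,717,0],[432,717,0],[432,717,0],[432,717,0],[432,717,0],[432,717,0],[432,717,0],[432,717,0]], turn=[-7,-14,-21,-28,-35,-42,-44.5,-44.5,-44.5,-44.5,-44.5,-44.5], grip=85)

```text
clock: 2.2
position: [0.4501, -0.1722, 0.2318]
ee_rot: [0.974, -0.227, 0.0, 0.0]
ft_force: [1.2, -0.3, 0.3]
grip_width: 0.996
```

Emit:
jog_arm(translation=[[178,296,-80],[178,296,-80],[178,296,-80],[178,296,-80],[178,296,-80],[178,296,-80],[178,296,-80],[178,296,-80],[178,296,-80],[178,296,-80],[178,296,-80],[178,296,-80]], turn=[0,0,0,0,0,0,0,0,0,0,0,0])

```text
clock: 3.2
position: [0.628, 0.123, 0.1517]
ee_rot: [0.974, -0.227, 0.0, 0.001]
ft_force: [0.5, -0.2, 0.4]
grip_width: 0.991
```

```bash
python3 - <<'E'
from h import *
T=manip.camera("top"); S=manip.camera("side")
a=cv2.resize(T["frame"][95:195,155:255],(400,400),interpolation=cv2.INTER_CUBIC);b=cv2.resize(S["frame"][135:235,140:240],(400,400),interpolation=cv2.INTER_CUBIC)
cv2.imwrite("pics/above.png",np.hstack([a,b])[...,::-1])
o=manip.get_obs();print(o["position"],o["ee_rot"])
E
```

```text
[0.62819156 0.12212933 0.15225792] [ 9.73768618e-01 -2.27538063e-01  8.56313904e-04  6.12356810e-04]
```

View pics/above.png

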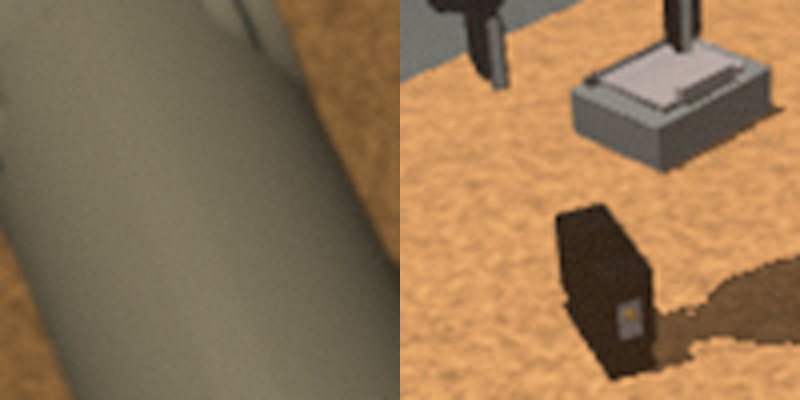

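The side view (right half) shows the open fingers at about (490,60) and (683,25), on either side of the block at (605,290). The arm hides the block from the top camera. I'll descend to TCP z 40 mm, so the fingertips clear the 42 mm lips by about 4 mm when the block is home.

Emit:
jog_arm(translation=[[0,2,-35],[0,2,-70],[0,2,-95],[0,2,-112],[0,2,-112],[0,2,-112]], turn=[0,0,0,0,0,0])

```text
clock: 3.8
position: [0.628, 0.123, 0.0405]
ee_rot: [0.974, -0.228, 0.001, 0.001]
ft_force: [1.1, 1.1, 0.9]
grip_width: 1.0
```

Emit:
jog_arm(translation=[[0,0,0],[0,0,0],[0,0,0],[0,0,0],[0,0,0],[0,0,0],[0,0,0],[0,0,0],[0,0,0],[0,0,0],[0,0,0],[0,0,0]], turn=[0,0,0,0,0,0,0,0,0,0,0,0], grip=15, grip_force=60)

```text
clock: 4.8
position: [0.6287, 0.1231, 0.0416]
ee_rot: [0.974, -0.228, 0.001, 0.001]
ft_force: [-0.2, 0.1, 6.3]
grip_width: 0.316
```

The opening is 27 mm, so the fingers are on the block. Lifting 100 mm and checking.

Emit:
jog_arm(translation=[[0,0,10],[0,0,30],[0,0,60],[0,0,90],[0,0,100],[0,0,100],[0,0,100]], turn=[0,0,0,0,0,0,0])

```text
clock: 5.38
position: [0.6284, 0.1229, 0.1409]
ee_rot: [0.974, -0.228, 0.001, 0.001]
ft_force: [-0.2, 0.2, -3.4]
grip_width: 0.317
```

```bash
python3 - <<'E'
from fit import *
np.set_printoptions(precision=4,suppress=True)
S=manip.camera("side"); o=manip.get_obs(); print(o["position"],o["ee_rot"],o["ft_force"],o["grip_width"])
m=manip.outline_of(S,"resistor")
for a in m[:2]: print(a["confidence"],a["extent"])
z=o["position"][2]-.040
f=S["frame"].copy()
X=box(.628,.1235,-.457,.07,.028,z,z+.064); print("pred",proj(S,X).min(0),proj(S,X).max(0))
k=5; c0=(140,110,260,220); f=cv2.resize(f[c0[1]:c0[3],c0[0]:c0[2]],None,fx=k,fy=k,interpolation=cv2.INTER_CUBIC)
q=((proj(S,X)+.5-np.array(c0[:2]))*k).astype(int)
for a in range(8):
    for b in range(a):
        if bin(a^b).count("1")==1: cv2.line(f,tuple(map(int,q[a])),tuple(map(int,q[b])),(255,0,0),1)
cv2.imwrite("pics/lift.png",f[...,::-1])
E
```

```text
[0.6278 0.1227 0.1398] [ 0.9736 -0.2282  0.0003  0.0013] [-1.0149  0.44   -3.8443] 0.3110923648017175
0.84 [176.2, 146.3, 202.2, 188.9]
pred [175.0633 143.1941] [202.1734 189.9831]
```

View pics/lift.png

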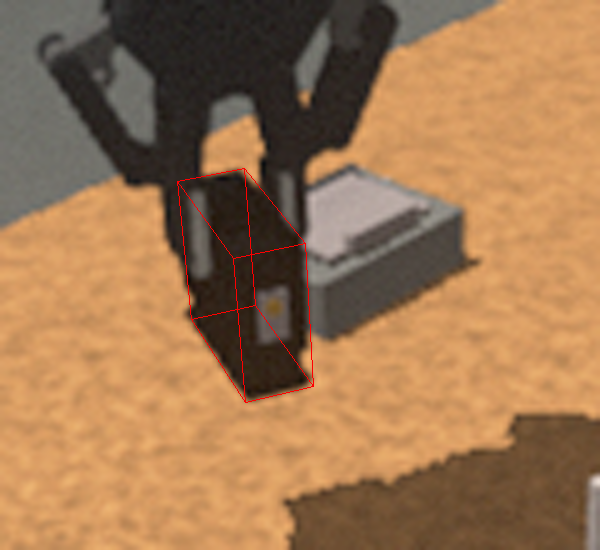

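The block is held upright and matches the predicted box: top at about (240,170), foot at about (245,400) in the crop. Carrying it over the cradle, turn +26°.

Emit:
jog_arm(translation=[[-8,-33,0],[-16,-66,0],[-24,-98,0],[-32,-131,0],[-40,-163,0],[-48,-196,0],[-56,-229,0],[-64,-261,0],[-72,-294,0],[-80,-327,0],[-80,-327,0],[-80,-327,0]], turn=[3,6,9,12,15,18,21,24,25.8,25.8,25.8,25.8])

```text
clock: 6.48
position: [0.5457, -0.2069, 0.1373]
ee_rot: [1.0, -0.008, -0.001, 0.001]
ft_force: [1.2, 1.1, -2.8]
grip_width: 0.315
```

Emit:
jog_arm(translation=[[0,0,-20],[0,0,-40],[0,0,-45],[0,0,-45],[0,0,-45]], turn=[0,0,0,0,0])

```text
clock: 6.9
position: [0.5459, -0.2059, 0.0923]
ee_rot: [1.0, -0.007, -0.002, 0.001]
ft_force: [0.2, -0.5, -2.4]
grip_width: 0.311
```

```bash
cat > look.py <<'E'
from fit import *
import sys
np.set_printoptions(precision=4,suppress=True)
T=manip.camera("top");S=manip.camera("side"); o=manip.get_obs(); print(o["clock"],o["position"],o["ee_rot"],o["ft_force"],o["grip_width"])
x,y,z=o["position"]; z-=.0405; q=o["ee_rot"]; yaw=2*np.arctan2(q[1],q[0])
k=6; c0=(260,105,350,200)
def draw(S,c0,k,Xs):
    f=cv2.resize(S["frame"][c0[1]:c0[3],c0[0]:c0[2]],None,fx=k,fy=k,interpolation=cv2.INTER_CUBIC)
    for X,col in Xs:
        q=((proj(S,X)+.5-np.array(c0[:2]))*k).astype(int)
        for a in range(8):
            for b in range(a):
                if bin(a^b).count("1")==1: cv2.line(f,tuple(map(int,q[a])),tuple(map(int,q[b])),col,1)
    return f
Xs=[(box(x,y,yaw,.07,.028,z,z+.064),(255,0,0)),(box(.5483,-.204,-.011,.06,.031,.006,.034),(0,255,0)),(box(.5483,-.204,-.011,.1,.084,0,.006),(0,0,255))]
print("yaw",np.degrees(yaw),"bottom",z)
cv2.imwrite("pics/"+sys.argv[1],draw(S,c0,k,Xs)[...,::-1])
E
python3 look.py cr1.png
```

```text
7.0 [ 0.5466 -0.2065  0.0934] [ 1.     -0.0071 -0.0006  0.0014] [ 0.3723  0.0223 -2.5247] 0.3121644160448559
yaw -0.8157999457927053 bottom 0.052921404065295004
```

View pics/cr1.png

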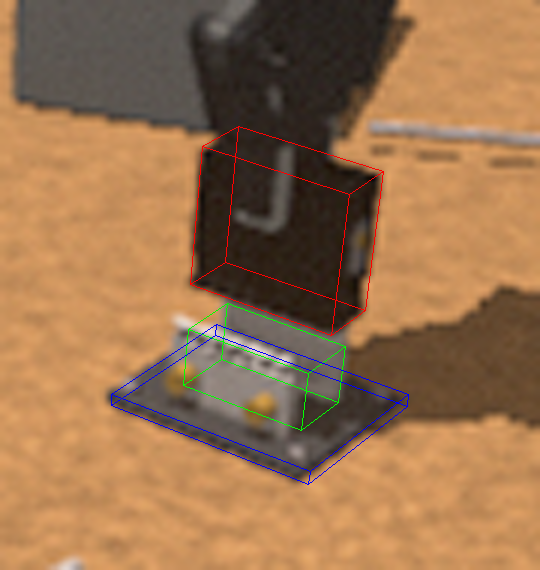

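The block (red) hangs right over the cradle slot (green), and the plate (blue) matches to about 0.5 px. I'll correct by (+2, +2) mm and lower into the lips, watching the side forces.

Emit:
jog_arm(translation=[[2,2,0],[2,2,-3],[2,2,-7],[2,2,-11],[2,2,-14],[2,2,-17],[2,2,-20],[2,2,-20]], turn=[0,0,0,0,0,0,0,0])

```text
clock: 7.67
position: [0.5481, -0.2043, 0.0726]
ee_rot: [1.0, -0.007, -0.001, 0.001]
ft_force: [0.1, -0.1, -2.5]
grip_width: 0.317
```

Emit:
jog_arm(translation=[[0,0,-2],[0,0,-4],[0,0,-6],[0,0,-8],[0,0,-9],[0,0,-9]], turn=[0,0,0,0,0,0])

```text
clock: 8.17
position: [0.548, -0.2043, 0.0633]
ee_rot: [1.0, -0.007, -0.001, 0.001]
ft_force: [-1.1, 0.2, -2.3]
grip_width: 0.318
```

Between the walls with no side load. Pressing down in small steps with a firmer grip.

Emit:
jog_arm(translation=[[0,0,0],[0,0,-2],[0,0,-4],[0,0,-5],[0,0,-6],[0,0,-7],[0,0,-8],[0,0,-9],[0,0,-10],[0,0,-10]], turn=[0,0,0,0,0,0,0,0,0,0], grip_force=80)

```text
clock: 9.0
position: [0.5474, -0.2041, 0.0521]
ee_rot: [1.0, -0.007, -0.002, 0.001]
ft_force: [2.9, 0.6, -12.3]
grip_width: 0.309
```

The force has turned to a downward pull, so the balls are snapping into the grooves. Continuing to the floor.

Emit:
jog_arm(translation=[[0,0,-2],[0,0,-3],[0,0,-4],[0,0,-5],[0,0,-6],[0,0,-6],[0,0,-6]], turn=[0,0,0,0,0,0,0])

```text
clock: 9.58
position: [0.5468, -0.2041, 0.0478]
ee_rot: [1.0, -0.007, -0.003, 0.001]
ft_force: [-11.3, 3.8, 17.2]
grip_width: 0.309
```

```bash
python3 look.py cr2.png
```

```text
9.6833 [ 0.5468 -0.2041  0.0478] [ 1.     -0.0072 -0.0027  0.001 ] [-11.4769   3.2791  17.6166] 0.31358533170033387
yaw -0.8203844081027145 bottom 0.007263969558662549
```

View pics/cr2.png

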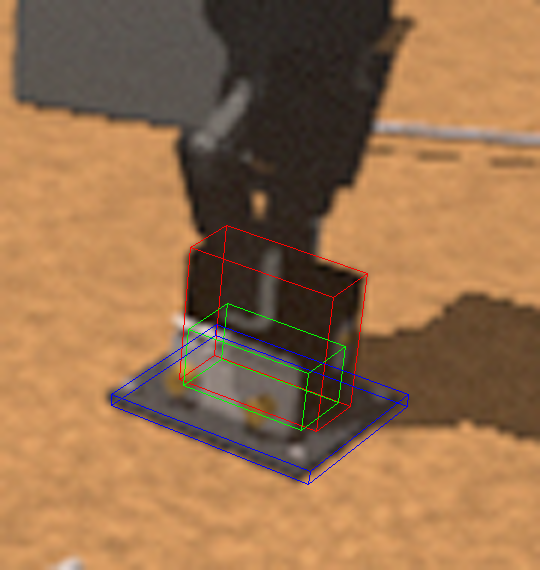

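The block bears on the floor at 17 N with its underside at about 7 mm, which is home. Opening the fingers, then retreating straight up.

Emit:
jog_arm(translation=[[0,0,1],[0,0,1],[0,0,1],[0,0,1],[0,0,1],[0,0,1],[0,0,1]], turn=[0,0,0,0,0,0,0], grip=55)

```text
clock: 10.27
position: [0.5468, -0.2041, 0.0486]
ee_rot: [1.0, -0.007, -0.003, 0.001]
ft_force: [0.2, 0.1, -0.6]
grip_width: 0.644
```

Emit:
jog_arm(translation=[[0,0,5],[0,0,15],[0,0,40],[0,0,80],[0,0,120],[0,0,150],[0,0,150]], turn=[0,0,0,0,0,0,0])

```text
clock: 10.85
position: [0.5499, -0.2046, 0.2068]
ee_rot: [1.0, -0.007, 0.002, 0.003]
ft_force: [1.4, 0.3, 0.2]
grip_width: 0.642
```

Emit:
jog_arm(translation=[[-30,-30,0],[-60,-60,0],[-90,-90,0],[-110,-120,0],[-130,-150,0],[-130,-180,0],[-130,-210,0],[-130,-240,0],[-130,-240,0],[-130,-240,0]], turn=[0,0,0,0,0,0,0,0,0,0])

```text
clock: 11.68
position: [0.4192, -0.446, 0.2068]
ee_rot: [1.0, -0.008, 0.002, 0.003]
ft_force: [1.1, 0.6, 0.8]
grip_width: 0.643
```

```bash
cat > fin.py <<'E'
import sys; sys.argv=["x","cr3s.png"]
from look import *
for lab in("union","bracket"):
    print(lab,[ (a["at"],round(a["confidence"],2)) for a in manip.pinpoint(S,lab)[:1]])
mm=manip.outline_of(S,"resistor"); print([(a["extent"],a["confidence"]) for a in mm[:1]])
X=[(box(.5475,-.2042,-.011,.07,.028,.006,.070),(255,0,0)),(box(.5483,-.204,-.011,.1,.084,0,.006),(0,0,255))]
print("pred home",proj(S,X[0][0]).min(0),proj(S,X[0][0]).max(0))
W=np.hstack([draw(T,(320,150,385,215),6,X)[:390],draw(S,(270,130,335,195),6,X)[:390]])
cv2.imwrite("pics/final.png",W[...,::-1])
E
python3 fin.py
```

```text
11.7833 [ 0.4203 -0.4437  0.2071] [ 1.     -0.0065  0.0026  0.0028] [-0.1107  0.033  -0.1822] 0.6430002150501799
yaw -0.7501599972588386 bottom 0.1666285105648227
union [([204.5, 287.6], 0.56)]
bracket [([273.3, 229.9], 0.79)]
[([289.9, 143.0, 319.7, 176.4], 0.74)]
pred home [289.1519 142.4947] [320.4673 176.7735]
```

View pics/final.png

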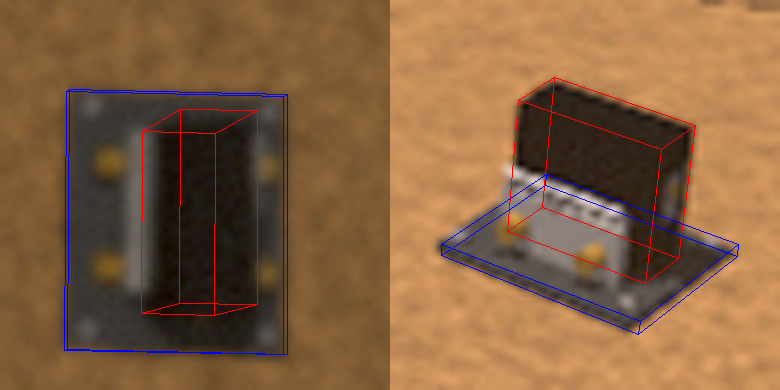

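The side view matches the predicted home pose: extent [290,143,320,176] against predicted [289,142,320,177], upright and parallel to the walls. In the top view the block lies between the walls, with its top edge about 15 crop pixels below the drawn box. That could be up to about 5 mm along its length, well inside the 15 mm allowed. The bystanders' pixels have not changed beyond detector noise.

```bash
python3 -c "
from workcell import manip
print(manip.hand_in())"
```

```text
the job is handed in; nothing more can be done
None
```

I gripped the block across its 28 mm width, carried it over to the cradle and lowered it between the walls. I then pressed it past the sprung balls onto the floor, released it, moved clear and handed in at about 12 s. The hand-in gives no verdict.

- **Seating:** the wrist force went from a 12 N downward pull as the balls snapped in to a 17 N push when the block met the floor. The underside then read about 7 mm, against a nominal 6 mm. In the last side view the block's extent matched the home pose within about 1 pixel, and it stood upright and parallel to the walls.
- **Disagreement:** the last top view suggested the block sits up to about 5 mm off along its length, which the side view did not show. The limit is 15 mm, so I left it.
- **Bystanders:** in the side view, the union fitting and the bracket were within about 2 pixels of where they started, which is detector noise. The arm never went near them.

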